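# Find the rattling case and hold it out

## Task

Swing the magnifier's arm to the left, clear of the tray, until it stands over the pump box, and leave it there. One of the three sealed cases in the tray has a loose ball in it: lift the cases and shake or tip each lengthwise, to and fro, until you find the one that rattles, setting any other you have lifted back flat in the tray, and do not knock other things on the worktop about. Finish holding the rattling case still and level, lid up, in the gripper, 10 to 20 cm above the middle of the square mat; do not put it down.

Things in the scene. Friction and masses are not known exactly. Their poses are not given: they have to be found in the camera images.
- case_left: sealed grey plastic case with lid, dark gasket line and a steel clip on each end, leftmost (+y) of three alike in the tray: 106 mm long (its x), 60 mm wide (its y), 54 mm high, 0.46 to 0.56 kg with contents. Origin: centre of its underside; z up out of the lid. Stands loose, its long x axis along the tray's x; grip it across the 60 mm width. The lid does not open.
- case_middle: the same, the middle one. Any of the three may be the one that rattles: in it a hard-metal ball (34 mm, 0.30 kg) can roll 26 mm either way from the middle along the case's x. Tipped lengthwise by 0.3 rad it runs to the low end; on the level it stays where it is.
- case_right: the same, the rightmost (-y) one. In the two that do not rattle the same 0.30 kg is packed tight in the middle, so weight does not tell them apart (the empty cases differ by some 0.1 kg).
- tray: fixed low aluminium tray, 146 mm (its x, away from the robot) by 370 mm (its y, to the left), floor 3 mm thick, rim 3 mm wide and 9 mm high. Origin: centre of its underside, on the worktop. The cases stand on its floor about 120 mm apart along its y. Behind it a white instrument box, 0.3 m high, stands with its front knob 0.60 m ahead of the robot: carry past in front of it.
- mat: fixed square plain grey mat, 150 x 150 x 4 mm, on the worktop to the right of the tray: the hand-over place. Origin: centre of its underside.
- magnifier_arm (a joint): angle (rad) of the magnifier arm on its post behind the tray: 0 pointing straight at the robot (-x), growing to the left, 1.57 pointing straight left over the beige pump box. Starts near 0. Stops at -0.6 and 1.75; it stays where left (2 N at the handle moves it). Bar 0.195 to 0.205 m above the worktop; the lens at its end reaches 253 mm from the post.
- swing_handle (a point): on the axis of the magnifier arm's upright handle, a black round peg 16 mm in diameter with an 18 mm cap, standing on the bar 135 mm from the hinge; the peg rises from the bar's top (0.205 m) to 0.240 m above the worktop. This point is 0.224 m above the worktop; it moves with the arm.
- swing_hinge (a point): on the arm's upright hinge axis (the post), 0.224 m above the worktop.
- o_ring_tin: bystander: low round white tin, 60 mm across, 22 mm high, left of the tray; leave alone.
- tape_roll: bystander: roll of tape lying flat, 72 mm across, 19 mm high, left of the tray; leave alone.
- micropipette: bystander: pipette lying flat, 232 mm long, in front of the pump box; leave alone.

How it is judged:
On the way, in this order (a step that is already met when the one before it is completed fails the run):
1. the magnifier's arm is swung clear to the left (joint above 1.25 rad) (value of joint magnifier_arm above 1.25 rad and height (world z) of each of case_left, case_middle, case_right below 0.02 m), for 0.2 s.
2. the case with the loose ball is lifted in the fingers (30 mm up) and shaken or tipped, so that its ball runs to one end ((((distance between ball_c0 and case_left below 0.045 m and height (world z) of case_left above 0.03 m and contact force between the fingers and case_left above 1 N) and (x of ball_c0 in the frame of case_left above 0.016 m or x of ball_c0 in the frame of case_left below -0.016 m)) or ((distance between ball_c0 and case_middle below 0.045 m and height (world z) of case_middle above 0.03 m and contact force between the fingers and case_middle above 1 N) and (x of ball_c0 in the frame of case_middle above 0.016 m or x of ball_c0 in the frame of case_middle below -0.016 m)) or ((distance between ball_c0 and case_right below 0.045 m and height (world z) of case_right above 0.03 m and contact force between the fingers and case_right above 1 N) and (x of ball_c0 in the frame of case_right above 0.016 m or x of ball_c0 in the frame of case_right below -0.016 m)))).
3. still lifted, its ball runs back through the middle ((((distance between ball_c0 and case_left below 0.045 m and height (world z) of case_left above 0.03 m and contact force between the fingers and case_left above 1 N) and x of ball_c0 in the frame of case_left between -0.01 and 0.01 m) or ((distance between ball_c0 and case_middle below 0.045 m and height (world z) of case_middle above 0.03 m and contact force between the fingers and case_middle above 1 N) and x of ball_c0 in the frame of case_middle between -0.01 and 0.01 m) or ((distance between ball_c0 and case_right below 0.045 m and height (world z) of case_right above 0.03 m and contact force between the fingers and case_right above 1 N) and x of ball_c0 in the frame of case_right between -0.01 and 0.01 m))).
4. still lifted, its ball comes to an end again ((((distance between ball_c0 and case_left below 0.045 m and height (world z) of case_left above 0.03 m and contact force between the fingers and case_left above 1 N) and (x of ball_c0 in the frame of case_left above 0.016 m or x of ball_c0 in the frame of case_left below -0.016 m)) or ((distance between ball_c0 and case_middle below 0.045 m and height (world z) of case_middle above 0.03 m and contact force between the fingers and case_middle above 1 N) and (x of ball_c0 in the frame of case_middle above 0.016 m or x of ball_c0 in the frame of case_middle below -0.016 m)) or ((distance between ball_c0 and case_right below 0.045 m and height (world z) of case_right above 0.03 m and contact force between the fingers and case_right above 1 N) and (x of ball_c0 in the frame of case_right above 0.016 m or x of ball_c0 in the frame of case_right below -0.016 m)))).
At the end, for the whole second after the job is handed in: Arm joint above 1.25 rad. Rattling case held in the fingers, at rest, tilted under 0.2 rad, underside 0.07 to 0.26 m above the worktop, within 50 mm of the mat's middle seen from above. The other two cases flat (under 0.06 rad) on the tray's floor, inside the rim (value of joint magnifier_arm above 1.25 rad and ((distance between ball_c0 and case_left below 0.045 m and height (world z) of case_left between 0.07 and 0.26 m and horizontal distance between case_left and mat below 0.05 m and angle between case_left's own z axis and vertical below 0.2 rad and linear speed of case_left below 0.03 m/s and contact force between the fingers and case_left above 2 N and (height (world z) of case_middle below 0.008 m and angle between case_middle's own z axis and vertical below 0.06 rad and linear speed of case_middle below 0.02 m/s and x of case_middle in the frame of tray between -0.045 and 0.045 m and y of case_middle in the frame of tray between -0.175 and 0.175 m) and (height (world z) of case_right below 0.008 m and angle between case_right's own z axis and vertical below 0.06 rad and linear speed of case_right below 0.02 m/s and x of case_right in the frame of tray between -0.045 and 0.045 m and y of case_right in the frame of tray between -0.175 and 0.175 m)) or (distance between ball_c0 and case_middle below 0.045 m and height (world z) of case_middle between 0.07 and 0.26 m and horizontal distance between case_middle and mat below 0.05 m and angle between case_middle's own z axis and vertical below 0.2 rad and linear speed of case_middle below 0.03 m/s and contact force between the fingers and case_middle above 2 N and (height (world z) of case_left below 0.008 m and angle between case_left's own z axis and vertical below 0.06 rad and linear speed of case_left below 0.02 m/s and x of case_left in the frame of tray between -0.045 and 0.045 m and y of case_left in the frame of tray between -0.175 and 0.175 m) and (height (world z) of case_right below 0.008 m and angle between case_right's own z axis and vertical below 0.06 rad and linear speed of case_right below 0.02 m/s and x of case_right in the frame of tray between -0.045 and 0.045 m and y of case_right in the frame of tray between -0.175 and 0.175 m)) or (distance between ball_c0 and case_right below 0.045 m and height (world z) of case_right between 0.07 and 0.26 m and horizontal distance between case_right and mat below 0.05 m and angle between case_right's own z axis and vertical below 0.2 rad and linear speed of case_right below 0.03 m/s and contact force between the fingers and case_right above 2 N and (height (world z) of case_left below 0.008 m and angle between case_left's own z axis and vertical below 0.06 rad and linear speed of case_left below 0.02 m/s and x of case_left in the frame of tray between -0.045 and 0.045 m and y of case_left in the frame of tray between -0.175 and 0.175 m) and (height (world z) of case_middle below 0.008 m and angle between case_middle's own z axis and vertical below 0.06 rad and linear speed of case_middle below 0.02 m/s and x of case_middle in the frame of tray between -0.045 and 0.045 m and y of case_middle in the frame of tray between -0.175 and 0.175 m)))); the arm keeps its last pose, push and grip.
It fails at once if one of the other things on the worktop is pushed more than 40 mm (distance of any of o_ring_tin, tape_roll, micropipette, amber_bottle_c0, mouse_c0, tip_box_c0 from where it was at the start of the episode above 0.04 m).
It also fails if it takes over 72 s, if anything falls off the work surface, if the arm or the gripper's body presses on something with over 40 N, if the wrist force passes 120 N, or if a joint passes its speed limit or range.

## Robot

A 6-joint arm with a two-finger parallel gripper is mounted at the origin on a cart in front of the work surface, level with it; the furniture and walls round the work are solid. World frame = base frame: x ahead of the robot, y to its left, z up, the work surface at z = 0. Lengths are in m, angles in rad, forces in N, time in s.
With the tool pointing down it reaches from about 0.375 to 0.975 m from the base axis. Payload 3.8 kg.
Tool frame: the origin (TCP) lies at the very end of the fingers, on their centre line; the grasp point (between the pads) lies 19 mm behind it (robot.grip_depth is the distance from the TCP to the grasp point, in m); z points along the fingers, y is the line along which they close (so a half turn about z gives the same grasp; the last joint's range is limited). The gripper opens to 88 mm and grips with 3 to 60 N. Pads are 18 mm wide; open, the fingers measure 123 mm over their backs; the gripper's body (75 mm by 187 mm) begins 45 mm behind the grasp point.
Start: joints at [1.199, 0.264, 1.604, -0, 1.274, -0.037], TCP at [0.222, 0.638, 0.239] pointing down, gripper open.
Joint ranges: [-2.63, 2.63], [-0.94, 2.18], [0.31, 2.57], [-1.31, 4.45], [0, 2.66], [-2.55, 2.55]. Speed limits (rad/s): [2.57, 2.57, 3.14, 3.14, 3.14, 3.14].

## Interface

Orientations are given as a 3x3 rotation matrix whose columns are the frame's x, y, z axes.
In Python, from rig import robot, optics gives the robot as it stands.
- The arm moves only by the tool play_rows, never from a script. Its argument "series" is text: rows parted by semicolons, each of 7 numbers parted by spaces: the opening, from 0 (shut) to 1 (fully open), then the shift along the tool's x, y, z in m, then the turn, a rotation vector about the tool's x, y, z in rad. A call has exactly 5 rows; each row shifts and turns the commanded pose from where the row before left it, along the tool's axes as they then stand; what a row does not reach is not made up. A row lasts 1/12 s, in which the tool goes at most 41.7 mm and 7.16 degrees, less where a joint would pass 70% of its speed; a pose out of reach is approached as far as the arm can. A call is refused whole if a number of a shift passes 0.0417 or a number of a turn 0.125, either way. A call with a gripper value outside its range is refused whole. The fingers move at their own pace and stop on an object; "squeeze" is the grip in N (left out, the last holds). Time passes only in rows, so rows that do not move let the fingers close, or fill a call up. It gives the time, the measured TCP pose, the force, the opening and the grip force at its end, in the units of the state.
- robot.get_state(): the state, without advancing time (a new reading comes with each control period).
- optics.read_camera(name): name is "side" or "top"; returns the picture (400x640x3 uint8, red, green, blue); there is no depth.
- optics.camera_info(name): a dict with "vfov" (degrees; the focal length in pixels is half the picture's height over the tangent of half this angle, whatever the lens; pixels are square), "cx", "cy" (the principal point, pixels), "R" (3x3) and "t" (3): a world point X has camera coordinates R X + t. Camera axes: x right, y down, z forward; pixel columns grow to the right and rows downward; lengths in m; the calibration is good to about 2 mm. A picture is of the moment at which its call begins. camera_info takes no time and is no camera call.
- robot.finish_job(): hands the job in; it is judged then, once.
The state is a dict: "t": time; "joint_pos": joint angles; "joint_vel": joint speeds; "joint_efforts": joint torques, N m; "tool_pos": TCP position; "tool_rot": TCP orientation; "ft_force": force on the tool from outside, world axes, zero at the start; "wrist_torque": the same for the moment, N m; "grip_width": opening from 0.0 (shut) to 1.0 (fully open); "grasp_force": force on a finger pad.
Only numpy, scipy, OpenCV 4.12 (cv2) and the standard library are available. Lean on these libraries where they do the work, as an engineer would, in place of code of your own. Each camera call takes 0.05 s, during which the arm holds its last target. There are 200 camera calls.

## Working session

There is one attempt and no reset: what is moved stays moved. The work goes in short steps, Python scripts to look and compute and a tool call to move; the robot and the scene stay as the last step left them, time stands still between calls to the robot, and variables do not carry over. Pictures are saved under pics/ and viewed, at most 10 in all, crops included, and the job is handed in when it is done.

Besides the shell and the picture viewer there is one more tool, called after ">>>" as name(argument=value, ...), one argument or row to a line, values as JSON. play_rows: Moves the arm, as the interface text tells. Its arguments: {"type":"object","properties":{"series":{"type":"string"},"squeeze":{"type":"number"}},"required":["series"]}

```bash
ls; mkdir -p pics; cat > h.py <<'E'
import numpy as np, cv2
from rig import robot, optics
def cam(n):
    i=optics.camera_info(n); R=np.array(i["R"]);t=np.array(i["t"]);f=200/np.tan(np.radians(i["vfov"])/2)
    return R,t,f,i["cx"],i["cy"]
def ray(n,u,v,z):
    R,t,f,cx,cy=cam(n); c=-R.T@t; d=R.T@np.array([(u-cx)/f,(v-cy)/f,1]); return c+d*(z-c[2])/d[2]
def proj(n,X):
    R,t,f,cx,cy=cam(n); p=R@np.array(X)+t; return p[0]/p[2]*f+cx,p[1]/p[2]*f+cy
def snap(n,fn):
    im=np.array(optics.read_camera(n))[:,:,::-1].copy(); cv2.imwrite('pics/'+fn,im); return im
E
python3 - <<'E'
from h import *
print(robot.get_state(), robot.grip_depth)
for n in("top","side"): print(n,optics.camera_info(n)); snap(n,n+"0.png")
E
```

```text
pics
{'t': 0.0, 'joint_pos': array([ 1.19907988e+00,  2.64768759e-01,  1.60532820e+00, -2.42952454e-05,
        1.27371232e+00, -3.68853630e-02]), 'joint_vel': array([-8.46158684e-04, -4.76146533e-05,  1.11299068e-03,  1.34424115e-03,
        2.16219150e-03, -2.47164608e-04]), 'joint_efforts': array([ 3.09053676e-04, -5.02105093e+01, -3.56874025e+01,  7.26460596e-02,
        2.94265256e-02, -1.99428437e-04]), 'tool_pos': array([0.22155851, 0.63686579, 0.23740223]), 'tool_rot': array([[-9.44468152e-01,  3.28602032e-01, -7.83466268e-04],
       [ 3.28602960e-01,  9.44465878e-01, -2.07367601e-03],
       [ 5.85430057e-05, -2.21597029e-03, -9.99997543e-01]]), 'ft_force': array([0.51338599, 0.02157757, 0.44316275]), 'wrist_torque': array([-0.01372167,  0.02330872,  0.02001664]), 'grasp_force': 0.0, 'grip_width': 1.0010315901471936} 0.0187
top {'vfov': 44.29391787858116, 'cx': 318.6573184303532, 'cy': 205.55362808809807, 'R': array([[ 0.00607943, -0.99987915,  0.01430812],
       [-0.98327533, -0.00858177, -0.18192302],
       [ 0.18202383, -0.01296283, -0.98320867]]), 't': array([-0.0326011 ,  0.54446229,  1.44998721])}
side {'vfov': 45.24868270831807, 'cx': 318.0928376507126, 'cy': 198.6377152234306, 'R': array([[ 0.92061954, -0.38970358,  0.02430586],
       [-0.1787924 , -0.47607476, -0.8610378 ],
       [ 0.34712092,  0.78834253, -0.50795977]]), 't': array([-0.48853918,  0.21135618,  1.31092841])}
```

View pics/top0.png

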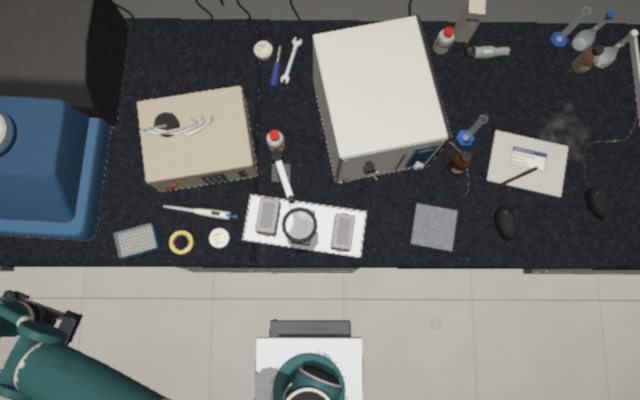

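View pics/side0.png

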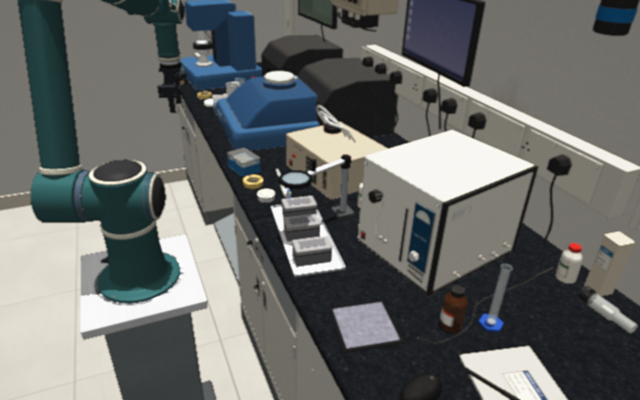

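Top view: tray around (305,225), cases at (268,215), (~300,225 under the lens), (342,232), mat at (435,227), pump box (197,140), magnifier bar from about (281,155) to the lens at (299,226). I'll zoom in on both views for the details.

```bash
python3 - <<'E'
from h import *
a=cv2.imread('pics/top0.png')[125:265,230:380]; b=cv2.imread('pics/side0.png')[140:280,240:370]
a=cv2.resize(a,None,fx=2.9*.95,fy=2.9*.95,interpolation=cv2.INTER_CUBIC);b=cv2.resize(b,(380,a.shape[0]),interpolation=cv2.INTER_CUBIC)
s=np.hstack([a,b]);print(s.shape);cv2.imwrite('pics/z0.png',s)
for p in[(268,199),(244,249),(247,196),(367,207),(363,255)]:print('tray',ray('top',*p,.005))
for p in[(268,215),(342,232)]:print('case',ray('top',*p,.057))
for p in[(415,205),(458,209),(454,250),(411,247),(435,228)]:print('mat',ray('top',*p,.004))
for p in[(299,226)]:print('lens',ray('top',*p,.2))
for p in[(281,160),(278,150)]:print('hinge',ray('top',*p,.22))
for p in[(268,205),(182,241),(219,238),(165,208),(236,216),(250,267)]:print('edge/byst',ray('top',*p,.01))
for p in [(140,100),(148,189),(257,178),(248,90)]: print('pump',ray('top',*p,.12))
for p in [(372,175),(334,178),(447,140)]: print('box',ray('top',*p,.3),ray('top',*p,.1))
E
```

```text
(386, 793, 3)
tray [0.57265068 0.1305127  0.005     ]
tray [0.41455465 0.20063767 0.005     ]
tray [0.58169664 0.19682991 0.005     ]
tray [ 0.54974926 -0.18145222  0.005     ]
tray [ 0.39872277 -0.16727436  0.005     ]
case [0.51304325 0.12451238 0.057     ]
case [ 0.46306126 -0.09926527  0.057     ]
mat [ 0.55767163 -0.33346228  0.004     ]
mat [ 0.5460117  -0.46924901  0.004     ]
mat [ 0.41638601 -0.45084051  0.004     ]
mat [ 0.4247224  -0.31704808  0.004     ]
mat [ 0.48490601 -0.39412599  0.004     ]
lens [0.45992159 0.02653375 0.2       ]
hinge [0.63953343 0.07783115 0.22      ]
hinge [0.66795983 0.08666009 0.22      ]
edge/byst [0.55250552 0.12957808 0.01      ]
edge/byst [0.43733481 0.39149193 0.01      ]
edge/byst [0.44750568 0.2781616  0.01      ]
edge/byst [0.54018413 0.45014287 0.01      ]
edge/byst [0.51677367 0.22828924 0.01      ]
edge/byst [0.35913603 0.17977673 0.01      ]
pump [0.85040546 0.51250054 0.12      ]
pump [0.57644407 0.46960637 0.12      ]
pump [0.61238274 0.15372915 0.12      ]
pump [0.88643579 0.18890837 0.12      ]
box [ 0.57947275 -0.16186801  0.3       ] [ 0.62972762 -0.18680183  0.1       ]
box [ 0.57061647 -0.06418015  0.3       ] [ 0.6194256  -0.07316698  0.1       ]
box [ 0.67537215 -0.35924692  0.3       ] [ 0.74128206 -0.41640176  0.1       ]
```

View pics/z0.png

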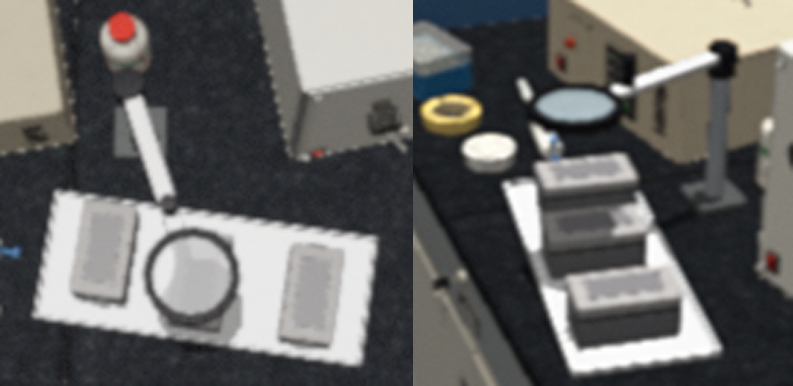

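The zoom shows the dark handle cap at about (291.3,198.7) in the top image and the hinge cap at about (276.5,154). All three cases look square to the tray. I'll refine the positions and check them in the side view.

```bash
python3 - <<'E'
from h import *
h=ray('top',291.3,198.7,.24); print('handle',h, proj('side',h))
for z in(.22,.23,.24):
  g=ray('top',276.5,154,z); print('hinge',z,g,proj('side',g),np.hypot(*(g-h)[:2]))
print('hinge from side',ray('side',345.8,158,.23),'handle from side',ray('side',311.9,172.6,.24))
im=cv2.imread('pics/top0.png')
for (x0,y0,x1,y1) in[(250,196,281,238),(328,208,358,254)]:
  c=im[y0:y1,x0:x1].astype(int); g=c.max(2); m=((g<205)).astype(np.uint8)
  n,l,s,_=cv2.connectedComponentsWithStats(m); k=1+s[1:,4].argmax(); cs,_=cv2.findContours((l==k).astype(np.uint8),0,2)
  r=cv2.minAreaRect(cs[0]+np.array([x0,y0])); P=cv2.boxPoints(r); print(r)
  for p in P: print(ray('top',*p,.057).round(3))
  print('c',ray('top',*r[0],.05))
# tray white mask
m=(im.min(2)>205).astype(np.uint8); m[:190]=0;m[260:]=0;m[:,:240]=0;m[:,370:]=0
P=cv2.boxPoints(cv2.minAreaRect(cv2.findNonZero(m)))
for p in P: print('tray',ray('top',*p,.006).round(3))
m=cv2.inRange(im[200:255,400:470],(75,75,75),(190,190,190));m=cv2.morphologyEx(m,2,np.ones((3,3)));r=cv2.minAreaRect(cv2.findNonZero(m)); print('mat',r,ray('top',r[0][0]+400,r[0][1]+200,.004))
E
```

```text
handle [0.52748315 0.04694602 0.24      ] (np.float64(312.85176596321367), np.float64(160.51096939654738))
hinge 0.22 [0.65648721 0.09054099 0.22      ] (np.float64(345.60314438047106), np.float64(154.26474548627797)) 0.1361711027466945
hinge 0.23 [0.65353841 0.08977733 0.23      ] (np.float64(345.02739736640024), np.float64(151.5818732102643)) 0.1331332014197111
hinge 0.24 [0.65058961 0.08901367 0.24      ] (np.float64(344.4464511014297), np.float64(148.8747734076568)) 0.1300956826489615
hinge from side [0.63578233 0.04751739 0.23      ] handle from side [ 0.49567058 -0.02323302  0.24      ]
((267.6239013671875, 215.6416015625), (23.81380271911621, 40.84267044067383), 3.814074993133545)
[0.451 0.164 0.057]
[0.576 0.159 0.057]
[0.572 0.087 0.057]
[0.447 0.092 0.057]
c [0.51221032 0.12624123 0.05      ]
((342.39996337890625, 232.19996643066406), (20.36467742919922, 38.74945068359375), 8.130102157592773)
[ 0.409 -0.062  0.057]
[ 0.525 -0.078  0.057]
[ 0.517 -0.14   0.057]
[ 0.401 -0.122  0.057]
c [ 0.46337448 -0.10090431  0.05      ]
tray [0.445 0.204 0.006]
tray [0.62  0.184 0.006]
tray [ 0.567 -0.184  0.006]
tray [ 0.394 -0.157  0.006]
mat ((33.93243408203125, 26.905406951904297), (43.89453125, 42.57933807373047), 9.462322235107422) [ 0.48833956 -0.39089702  0.004     ]
```

>>> play_rows(
  series="1 -0.024 -0.023 -0.003 0 0 0;1 -0.024 -0.023 -0.003 0 0 0;1 -0.024 -0.023 -0.003 0 0 0;1 -0.024 -0.023 -0.003 0 0 0;1 -0.024 -0.023 -0.003 0 0 0",
  squeeze=10,
)

```text
t: 0.52
tool_pos: [0.2975, 0.4878, 0.2531]
tool_rot: [[-0.945, 0.328, -0.001], [0.328, 0.945, -0.001], [0.0, -0.001, -1.0]]
ft_force: [0.5, -0.3, -0.7]
grip_width: 1.0
grasp_force: 0.0
```

>>> play_rows(
  series="1 -0.024 -0.023 -0.003 0 0 0;1 -0.024 -0.023 -0.003 0 0 0;1 -0.024 -0.023 -0.003 0 0 0;1 -0.024 -0.023 -0.003 0 0 0;1 -0.024 -0.023 -0.003 0 0 0",
)

```text
t: 0.93
tool_pos: [0.373, 0.3397, 0.2684]
tool_rot: [[-0.945, 0.328, -0.0], [0.328, 0.945, -0.0], [0.0, -0.001, -1.0]]
ft_force: [1.0, -0.2, -0.1]
grip_width: 1.001
grasp_force: 0.0
```

>>> play_rows(
  series="1 -0.024 -0.023 -0.003 0 0 0;1 -0.024 -0.023 -0.003 0 0 0;1 -0.024 -0.023 -0.003 0 0 0;1 -0.024 -0.023 -0.003 0 0 0;1 -0.024 -0.023 -0.003 0 0 0",
)

```text
t: 1.35
tool_pos: [0.4485, 0.1917, 0.2835]
tool_rot: [[-0.945, 0.328, -0.0], [0.328, 0.945, -0.0], [0.0, -0.0, -1.0]]
ft_force: [-0.3, 1.0, -0.6]
grip_width: 0.996
grasp_force: 0.0
```

>>> play_rows(
  series="1 -0.024 -0.023 -0.003 0 0 0;1 -0.024 -0.023 -0.003 0 0 0;1 -0.024 -0.023 -0.003 0 0 0;1 -0.024 -0.022 -0.003 0 0 0;1 -0.024 -0.022 -0.003 0 0 0",
)

```text
t: 1.77
tool_pos: [0.5248, 0.0456, 0.2984]
tool_rot: [[-0.944, 0.329, -0.001], [0.329, 0.944, 0.0], [0.001, -0.0, -1.0]]
ft_force: [0.2, 0.3, 0.7]
grip_width: 1.001
grasp_force: 0.0
```

>>> play_rows(
  series="1 -0.002 0.002 0.02 0 0 0;1 0 0 0.03 0 0 0;1 0 0 0.03 0 0 0;1 0 0 0.007 0 0 0;0 0 0 0 0 0 0",
)

```text
t: 2.18
tool_pos: [0.5251, 0.0481, 0.209]
tool_rot: [[-0.944, 0.329, -0.006], [0.329, 0.944, -0.001], [0.005, -0.003, -1.0]]
ft_force: [0.3, -0.0, 0.5]
grip_width: 0.946
grasp_force: 0.0
```

>>> play_rows(
  series="0 0 0 0 0 0 0;0 0 0 0 0 0 0;0 0 0 0 0 0 0;0 0 0 0 0 0 0;0 0 0 0 0 0 0",
  squeeze=10,
)

```text
t: 2.6
tool_pos: [0.5278, 0.0487, 0.213]
tool_rot: [[-0.945, 0.328, 0.002], [0.328, 0.945, 0.0], [-0.002, 0.001, -1.0]]
ft_force: [0.6, 0.5, -0.9]
grip_width: 0.573
grasp_force: 0.0
```

>>> play_rows(
  series="0 0 0 0 0 0 0;0 0 0 0 0 0 0;0 0 0 0 0 0 0;0 0 0 0 0 0 0;0 0 0 0 0 0 0",
)

```text
t: 3.02
tool_pos: [0.5279, 0.049, 0.2118]
tool_rot: [[-0.944, 0.329, 0.002], [0.329, 0.944, 0.001], [-0.001, 0.002, -1.0]]
ft_force: [5.0, 3.9, -2.6]
grip_width: 0.193
grasp_force: 2.3
```

>>> play_rows(
  series="0 0 0 0 0 0 0;0 0.0076 0.0111 0 0 0 0.1;0 0.0076 0.0111 0 0 0 0.1;0 0.0076 0.0111 0 0 0 0.1;0 0.0076 0.0111 0 0 0 0.1",
)

```text
t: 3.43
tool_pos: [0.5207, 0.1011, 0.2118]
tool_rot: [[-0.739, 0.674, -0.001], [0.674, 0.739, -0.002], [-0.001, -0.002, -1.0]]
ft_force: [1.4, -1.6, -0.1]
grip_width: 0.175
grasp_force: 10.0
```

>>> play_rows(
  series="0 0.0076 0.0111 0 0 0 0.1;0 0.0076 0.0111 0 0 0 0.1;0 0.0076 0.0111 0 0 0 0.1;0 0.0076 0.0111 0 0 0 0.1;0 0 0 0 0 0 0",
)

```text
t: 3.85
tool_pos: [0.535, 0.1551, 0.2118]
tool_rot: [[-0.419, 0.908, -0.003], [0.908, 0.419, 0.002], [0.003, -0.002, -1.0]]
ft_force: [-4.1, 4.1, 3.3]
grip_width: 0.178
grasp_force: 10.0
```

>>> play_rows(
  series="0 0.0076 0.0111 0 0 0 0.1;0 0.0076 0.0111 0 0 0 0.1;0 0.0076 0.0111 0 0 0 0.1;0 0.0076 0.0111 0 0 0 0.1;0 0.0076 0.0111 0 0 0 0.1",
)

```text
t: 4.27
tool_pos: [0.5777, 0.2049, 0.2117]
tool_rot: [[0.069, 0.998, -0.007], [0.998, -0.069, 0.003], [0.003, -0.007, -1.0]]
ft_force: [-8.8, 6.0, 4.6]
grip_width: 0.18
grasp_force: 10.0
```

>>> play_rows(
  series="0 0.0076 0.0111 0 0 0 0.1;0 0.0076 0.0111 0 0 0 0.1;0 0.0076 0.0111 0 0 0 0.1;0 0.0076 0.0111 0 0 0 0.1;0 0.0076 0.0111 0 0 0 0.1",
)

```text
t: 4.68
tool_pos: [0.6417, 0.2296, 0.2118]
tool_rot: [[0.538, 0.843, -0.004], [0.843, -0.538, 0.008], [0.004, -0.008, -1.0]]
ft_force: [-5.8, 12.8, 2.1]
grip_width: 0.178
grasp_force: 10.0
```

>>> play_rows(
  series="0 0.0076 0.0111 0 0 0 0.1;0 0 0 0 0 0 0;0 0 0 0 0 0 0;0 0 0 0 0 0 0;0 0 0 0 0 0 0",
)

```text
t: 5.1
tool_pos: [0.6571, 0.2303, 0.2118]
tool_rot: [[0.616, 0.788, 0.001], [0.788, -0.616, 0.009], [0.007, -0.005, -1.0]]
ft_force: [1.8, 14.7, -1.5]
grip_width: 0.176
grasp_force: 10.0
```

```bash
python3 - <<'E'
from h import *
s=robot.get_state();print(s['joint_pos'].round(2),s['tool_pos'],s['wrist_torque'])
a=snap('top','top1.png')[90:265,180:380];b=snap('side','side1.png')[130:270,210:370]
s=np.hstack([cv2.resize(a,(400,350),interpolation=2),cv2.resize(b,(400,350),interpolation=2)]);cv2.imwrite('pics/z1.png',s)
E
```

```text
[0.3  0.32 1.59 0.01 1.23 0.96] [0.65707816 0.23028408 0.21179874] [ 2.29022493 -0.10391744 -0.04996239]
```

View pics/z1.png

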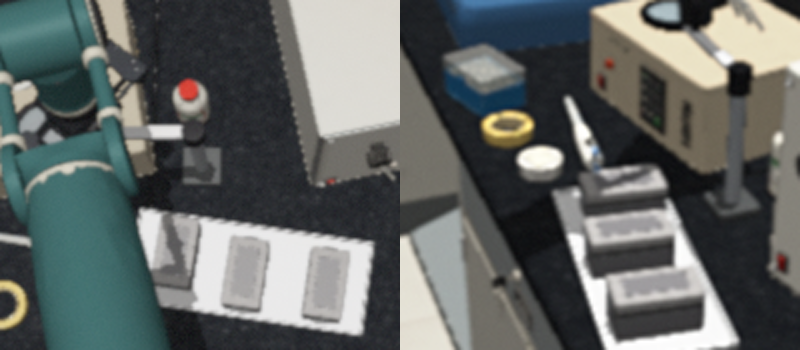

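The magnifier arm now points left over the pump box, at about 1.57 rad. All three cases are in view. I'll release the handle and rise.

>>> play_rows(
  series="1 0 0 0 0 0 0;1 0 0 0 0 0 0;1 0 0 0 0 0 0;1 0 0 0 0 0 0;1 0 0 0 0 0 0",
)

```text
t: 5.62
tool_pos: [0.6569, 0.2242, 0.2116]
tool_rot: [[0.617, 0.787, -0.0], [0.787, -0.617, -0.001], [-0.001, 0.0, -1.0]]
ft_force: [0.0, 0.3, -0.3]
grip_width: 0.53
grasp_force: 0.0
```

>>> play_rows(
  series="1 0 0 -0.02 0 0 0;1 0 0 -0.02 0 0 0;1 0 0 -0.02 0 0 0;1 0 0 -0.02 0 0 0;1 0 0 -0.02 0 0 0",
)

```text
t: 6.03
tool_pos: [0.6569, 0.2242, 0.3126]
tool_rot: [[0.617, 0.787, -0.0], [0.787, -0.617, -0.0], [-0.0, 0.0, -1.0]]
ft_force: [0.4, 0.2, -0.8]
grip_width: 0.907
grasp_force: 0.0
```

>>> play_rows(
  series="1 0 0 0 0 0 0.12;1 0 0 0 0 0 0.12;1 0 0 0 0 0 0.12;1 0 0 0 0 0 0.12;1 0 0 0 0 0 0.12",
)

```text
t: 6.45
tool_pos: [0.657, 0.2242, 0.3118]
tool_rot: [[0.955, 0.296, -0.0], [0.296, -0.955, -0.0], [-0.0, 0.0, -1.0]]
ft_force: [-1.0, 0.0, -0.0]
grip_width: 0.999
grasp_force: 0.0
```

>>> play_rows(
  series="1 0 0 0 0 0 0.1;1 0 0 0 0 0 0.1;1 0 0 0 0 0 0.1;1 0 0 0 0 0 0.1;1 0 0 0 0 0 0",
)

```text
t: 6.87
tool_pos: [0.657, 0.2242, 0.3117]
tool_rot: [[0.995, -0.096, -0.0], [-0.096, -0.995, -0.0], [-0.0, 0.0, -1.0]]
ft_force: [0.5, 0.0, 1.0]
grip_width: 0.998
grasp_force: 0.0
```

```bash
python3 - <<'E'
from h import *
im=snap('top','top2.png'); sd=snap('side','side2.png')
s=robot.get_state();print(s['tool_pos'],s['tool_rot'].round(3),s['wrist_torque'])
for (x0,y0,x1,y1) in[(250,196,281,238),(288,203,318,247),(328,208,358,254)]:
  g=im[y0:y1,x0:x1].max(2); m=(g<205).astype(np.uint8); m=cv2.morphologyEx(m,2,np.ones((3,3),np.uint8))
  n,l,st,_=cv2.connectedComponentsWithStats(m); k=1+st[1:,4].argmax(); r=cv2.minAreaRect(cv2.findNonZero((l==k).astype(np.uint8)))
  c=np.array(r[0])+[x0,y0]; P=cv2.boxPoints(r)+[x0,y0]; W=[ray('top',*p,.057) for p in P]
  e=max([(W[i]-W[i-1])[:2] for i in range(4)],key=np.linalg.norm)
  print(c,r[1],ray('top',*c,.05).round(4),'long axis deg',np.degrees(np.arctan2(e[1],e[0])))
a=im[90:265,180:380];b=sd[130:270,210:370]
s=np.hstack([cv2.resize(a,(400,350),interpolation=2),cv2.resize(b,(400,350),interpolation=2)]);cv2.imwrite('pics/z2.png',s)
E
```

```text
[0.6569916  0.2243926  0.31169034] [[ 0.996 -0.091 -0.   ]
 [-0.091 -0.996 -0.   ]
 [-0.     0.    -1.   ]] [0.02593806 0.20764224 0.06395157]
[265.  216.5] (41.0, 30.0) [0.5095 0.1341 0.05  ] long axis deg -178.83241935503165
[302.35135078 226.89189529] (21.04306983947754, 38.79816436767578) [0.4786 0.0204 0.05  ] long axis deg -8.465691492517381
[342.40000057 232.20000076] (20.36467742919922, 38.74945068359375) [ 0.4634 -0.1009  0.05  ] long axis deg -8.00849325800363
```

View pics/z2.png

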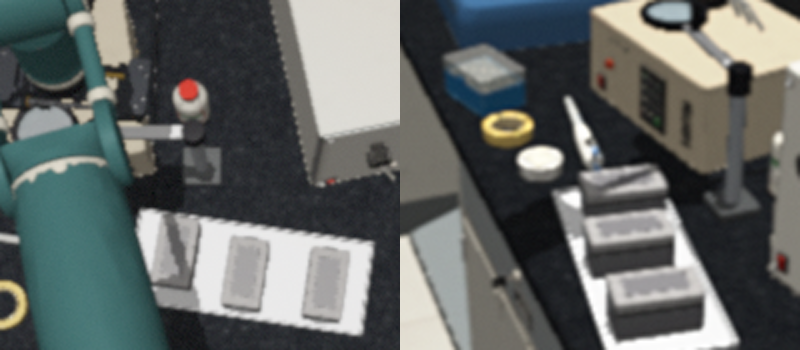

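The arm stays put on the left, and the middle case is clear at top pixel (302,227). I'll pick the middle case first.

>>> play_rows(
  series="1 -0.016 0.022 0 0 0 0;1 -0.016 0.022 0 0 0 0;1 -0.016 0.022 0 0 0 0;1 -0.016 0.022 0 0 0 0;1 -0.016 0.022 0 0 0 0",
)

```text
t: 7.38
tool_pos: [0.5661, 0.1218, 0.3116]
tool_rot: [[0.996, -0.09, -0.0], [-0.09, -0.996, -0.0], [0.0, 0.0, -1.0]]
ft_force: [-0.1, 0.2, 0.0]
grip_width: 0.999
grasp_force: 0.0
```

>>> play_rows(
  series="1 -0.016 0.022 0 0 0 0;1 -0.016 0.022 0 0 0 0;1 -0.016 0.022 0 0 0 0;1 -0.016 0.022 0 0 0 0;1 -0.016 0.022 0 0 0 0.055",
)

```text
t: 7.8
tool_pos: [0.4761, 0.0197, 0.3118]
tool_rot: [[0.989, -0.145, 0.0], [-0.145, -0.989, -0.0], [0.0, 0.0, -1.0]]
ft_force: [0.0, -0.9, -0.1]
grip_width: 1.001
grasp_force: 0.0
```

>>> play_rows(
  series="1 0 0 0.03 0 0 0;1 0 0 0.04 0 0 0;1 0 0 0.04 0 0 0;1 0 0 0.04 0 0 0;1 0 0 0 0 0 0",
)

```text
t: 8.22
tool_pos: [0.4705, 0.0205, 0.1538]
tool_rot: [[0.989, -0.146, -0.015], [-0.146, -0.989, 0.0], [-0.015, 0.002, -1.0]]
ft_force: [-2.3, 0.4, -0.5]
grip_width: 0.997
grasp_force: 0.0
```

>>> play_rows(
  series="1 0 0 0.04 0 0 0;1 0 0 0.03 0 0 0;1 0 0 0.03 0 0 0;1 0 0 0.02 0 0 0;1 0 0 0.014 0 0 0",
)

```text
t: 8.63
tool_pos: [0.4774, 0.0206, 0.0275]
tool_rot: [[0.989, -0.146, -0.001], [-0.146, -0.989, -0.0], [-0.001, 0.0, -1.0]]
ft_force: [-0.1, 0.5, 1.2]
grip_width: 0.998
grasp_force: 0.0
```

>>> play_rows(
  series="1 0 0 0.006 0 0 0;1 0 0 0.006 0 0 0;0 0 0 0 0 0 0;0 0 0 0 0 0 0;0 0 0 0 0 0 0",
  squeeze=45,
)

```text
t: 9.05
tool_pos: [0.4786, 0.0206, 0.0172]
tool_rot: [[0.989, -0.147, 0.003], [-0.147, -0.989, -0.0], [0.003, -0.0, -1.0]]
ft_force: [-0.1, 0.7, 0.8]
grip_width: 0.798
grasp_force: 0.0
```

>>> play_rows(
  series="0 0 0 0 0 0 0;0 0 0 0 0 0 0;0 0 0 0 0 0 0;0 0 0 0 0 0 0;0 0 0 0 0 0 0",
)

```text
t: 9.47
tool_pos: [0.4785, 0.021, 0.017]
tool_rot: [[0.989, -0.148, 0.003], [-0.148, -0.989, 0.001], [0.002, -0.001, -1.0]]
ft_force: [-0.5, 1.6, 6.0]
grip_width: 0.681
grasp_force: 45.0
```

>>> play_rows(
  series="0 0 0 -0.01 0 0 0;0 0 0 -0.02 0 0 0;0 -0.01 0 -0.03 0 0 0;0 -0.01 0 -0.03 0 0 0;0 -0.01 0 -0.03 0 0 0",
)

```text
t: 9.88
tool_pos: [0.4452, 0.0248, 0.1358]
tool_rot: [[0.989, -0.148, -0.004], [-0.148, -0.989, -0.001], [-0.004, 0.001, -1.0]]
ft_force: [0.1, -0.4, -4.8]
grip_width: 0.677
grasp_force: 45.0
```

>>> play_rows(
  series="0 -0.01 0 -0.03 0 0 0;0 -0.01 0 -0.03 0 0 0;0 0 0 0 0 0 0;0 0 0 0 0 0 0;0 0 0 0 0 0 0",
)

```text
t: 10.3
tool_pos: [0.4265, 0.0278, 0.1942]
tool_rot: [[0.989, -0.148, -0.002], [-0.148, -0.989, -0.0], [-0.002, 0.001, -1.0]]
ft_force: [-0.5, 0.4, -5.0]
grip_width: 0.679
grasp_force: 45.0
```

```bash
cat > w.py <<'E'
from h import *
s=robot.get_state();R=s['tool_rot'];print(s['t'],s['tool_pos'].round(4),'tiltx',R[0,2].round(4),'wrist_torque tool',(R.T@s['wrist_torque']).round(4),'f',s['ft_force'].round(2),'j',s['joint_pos'].round(2),'eff',s['joint_efforts'].round(3),s['grip_width'],s['grasp_force'])
E
python3 w.py
```

```text
10.3 [0.4265 0.0278 0.1942] tiltx -0.0022 wrist_torque tool [-0.0454 -0.2055  0.0184] f [-0.52  0.35 -5.01] j [ 0.01 -0.18  2.15 -0.    1.18  1.73] eff [ 4.8000e-02 -2.7869e+01 -3.8308e+01 -1.0000e-03 -1.5400e-01 -0.0000e+00] 0.6791293165297178 44.995567398145795
```

>>> play_rows(
  series="0 0 0 0 0 0.09 0;0 0 0 0 0 0.09 0;0 0 0 0 0 0.09 0;0 0 0 0 0 0.09 0;0 0 0 0 0 0.04 0",
)

```text
t: 10.72
tool_pos: [0.424, 0.0278, 0.1907]
tool_rot: [[0.913, -0.148, 0.38], [-0.136, -0.989, -0.058], [0.385, 0.002, -0.923]]
ft_force: [0.8, -0.4, -5.4]
grip_width: 0.677
grasp_force: 45.0
```

>>> play_rows(
  series="0 0 0 0 0 0 0;0 0 0 0 0 0 0;0 0 0 0 0 0 0;0 0 0 0 0 0 0;0 0 0 0 0 0 0",
)

```text
t: 11.13
tool_pos: [0.4283, 0.0279, 0.1957]
tool_rot: [[0.911, -0.148, 0.384], [-0.136, -0.989, -0.058], [0.388, 0.0, -0.922]]
ft_force: [0.5, 0.3, -3.6]
grip_width: 0.675
grasp_force: 45.0
```

```bash
python3 w.py
```

```text
11.1333 [0.4283 0.0279 0.1957] tiltx 0.384 wrist_torque tool [ 0.0097 -0.6165  0.0133] f [ 0.5   0.33 -3.61] j [ 0.08 -0.46  2.39 -0.12  0.83  1.86] eff [ 3.8000e-02 -1.4082e+01 -3.9699e+01 -5.2000e-01 -2.4640e+00  3.0000e-03] 0.6753864022901807 44.99553149566054
```

>>> play_rows(
  series="0 0 0 0 0 -0.09 0;0 0 0 0 0 -0.09 0;0 0 0 0 0 -0.09 0;0 0 0 0 0 -0.09 0;0 0 0 0 0 -0.04 0",
)

```text
t: 11.55
tool_pos: [0.4308, 0.0276, 0.1967]
tool_rot: [[0.989, -0.148, -0.001], [-0.148, -0.989, 0.001], [-0.001, -0.0, -1.0]]
ft_force: [1.0, -1.1, -6.2]
grip_width: 0.682
grasp_force: 45.0
```

>>> play_rows(
  series="0 0 0 0 0 0 0;0 0 0 0 0 0 0;0 0 0 0 0 0 0;0 0 0 0 0 0 0;0 0 0 0 0 0 0",
)

```text
t: 11.97
tool_pos: [0.4271, 0.0281, 0.1957]
tool_rot: [[0.989, -0.147, 0.001], [-0.147, -0.989, -0.0], [0.001, -0.0, -1.0]]
ft_force: [1.1, -0.2, -5.2]
grip_width: 0.678
grasp_force: 45.0
```

```bash
python3 w.py
```

```text
11.9667 [0.4271 0.0281 0.1957] tiltx 0.0007 wrist_torque tool [ 0.0308 -0.1756  0.0002] f [ 1.05 -0.15 -5.22] j [ 0.01 -0.19  2.15 -0.    1.18  1.73] eff [-6.1000e-02 -2.5978e+01 -3.7072e+01 -4.0000e-03 -1.1800e-01  1.0000e-03] 0.6778267682979425 44.995500314980745
```

>>> play_rows(
  series="0 0 0 0 0 -0.09 0;0 0 0 0 0 -0.09 0;0 0 0 0 0 -0.09 0;0 0 0 0 0 -0.09 0;0 0 0 0 0 -0.04 0",
)

```text
t: 12.38
tool_pos: [0.4291, 0.0279, 0.1956]
tool_rot: [[0.911, -0.148, -0.386], [-0.136, -0.989, 0.058], [-0.39, -0.0, -0.921]]
ft_force: [-0.5, 0.3, -4.3]
grip_width: 0.676
grasp_force: 45.0
```

>>> play_rows(
  series="0 0 0 0 0 0 0;0 0 0 0 0 0 0;0 0 0 0 0 0 0;0 0 0 0 0 0 0;0 0 0 0 0 0 0",
)

```text
t: 12.8
tool_pos: [0.4274, 0.0282, 0.1963]
tool_rot: [[0.912, -0.147, -0.383], [-0.136, -0.989, 0.057], [-0.388, -0.0, -0.922]]
ft_force: [0.7, -0.1, -3.8]
grip_width: 0.678
grasp_force: 45.0
```

>>> play_rows(
  series="0 0 0 0 0 0.09 0;0 0 0 0 0 0.09 0;0 0 0 0 0 0.09 0;0 0 0 0 0 0.09 0;0 0 0 0 0 0.04 0",
)

```text
t: 13.22
tool_pos: [0.426, 0.0283, 0.1962]
tool_rot: [[0.989, -0.147, 0.004], [-0.147, -0.989, -0.0], [0.004, -0.0, -1.0]]
ft_force: [-1.0, -0.1, -4.9]
grip_width: 0.675
grasp_force: 45.0
```

>>> play_rows(
  series="0 0 0 0 0 0 0;0 0 0 0 0 0 0;0 0 0 0 0 0 0;0 0 0 0 0 0 0;0 0 0 0 0 0 0",
)

```text
t: 13.63
tool_pos: [0.4282, 0.0279, 0.1956]
tool_rot: [[0.989, -0.148, -0.001], [-0.148, -0.989, 0.0], [-0.001, 0.0, -1.0]]
ft_force: [-0.5, 0.1, -4.9]
grip_width: 0.673
grasp_force: 45.0
```

```bash
python3 w.py
```

```text
13.6333 [0.4282 0.0279 0.1956] tiltx -0.0011 wrist_torque tool [-0.0261 -0.2083 -0.0413] f [-0.49  0.08 -4.86] j [ 0.01 -0.18  2.15  0.    1.18  1.73] eff [ 4.6000e-02 -2.6758e+01 -3.6926e+01  7.0000e-03 -6.3000e-02 -1.0000e-03] 0.672946086805327 44.99560276977718
```

```bash
cat > a.py <<'E'
from h import *
T=[];E=[]
for i in range(8):
    optics.read_camera('top'); s=robot.get_state(); T.append(s['tool_rot'].T@s['wrist_torque']); E.append(s['joint_efforts'][[1,2,4]])
print(s['t'],s['tool_pos'].round(4),s['tool_rot'][:,2].round(3),'Ty mean',np.mean(T,0).round(4),'sd',np.std(T,0).round(3),'eff',np.mean(E,0).round(3),np.std(E,0).round(3),s['grasp_force'])
E
python3 a.py
```

```text
14.0333 [0.4278 0.028  0.1956] [-0.  0. -1.] Ty mean [-0.0079 -0.147   0.0075] sd [0.036 0.033 0.017] eff [-26.446 -37.003  -0.083] [0.121 0.012 0.006] 44.99545714817941
```

>>> play_rows(
  series="0 0 0 0 0 0.09 0;0 0 0 0 0 0.09 0;0 0 0 0 0 0.09 0;0 0 0 0 0 0.09 0;0 0 0 0 0 0.04 0",
)

```text
t: 14.45
tool_pos: [0.4256, 0.0281, 0.1944]
tool_rot: [[0.911, -0.148, 0.386], [-0.136, -0.989, -0.058], [0.39, 0.0, -0.921]]
ft_force: [-0.9, -0.4, -4.8]
grip_width: 0.674
grasp_force: 45.0
```

>>> play_rows(
  series="0 0 0 0 0 0 0;0 0 0 0 0 0 0;0 0 0 0 0 0 0;0 0 0 0 0 0 0;0 0 0 0 0 0 0",
)

```text
t: 14.87
tool_pos: [0.4285, 0.0279, 0.1962]
tool_rot: [[0.911, -0.148, 0.385], [-0.136, -0.989, -0.058], [0.389, -0.0, -0.921]]
ft_force: [0.4, -0.8, -3.7]
grip_width: 0.677
grasp_force: 45.0
```

>>> play_rows(
  series="0 0 0 0 0 -0.09 0;0 0 0 0 0 -0.09 0;0 0 0 0 0 -0.09 0;0 0 0 0 0 -0.09 0;0 0 0 0 0 -0.04 0",
)

```text
t: 15.28
tool_pos: [0.4307, 0.0276, 0.1966]
tool_rot: [[0.989, -0.148, -0.002], [-0.148, -0.989, 0.001], [-0.002, -0.0, -1.0]]
ft_force: [-0.3, 0.6, -3.9]
grip_width: 0.675
grasp_force: 45.0
```

>>> play_rows(
  series="0 0 0 0 0 0 0;0 0 0 0 0 0 0;0 0 0 0 0 0 0;0 0 0 0 0 0 0;0 0 0 0 0 0 0",
)

```text
t: 15.7
tool_pos: [0.4271, 0.0282, 0.1956]
tool_rot: [[0.989, -0.147, 0.001], [-0.147, -0.989, -0.0], [0.001, -0.0, -1.0]]
ft_force: [0.4, 0.6, -4.5]
grip_width: 0.675
grasp_force: 45.0
```

```bash
python3 a.py
```

```text
16.1 [0.4277 0.0281 0.1958] [ 0. -0. -1.] Ty mean [ 0.0014 -0.1655 -0.0225] sd [0.029 0.021 0.026] eff [-26.258 -36.961  -0.096] [0.114 0.018 0.006] 44.995590867474675
```

The middle case doesn't rattle: the level torque is the same after tipping either way. I'll set it back.

>>> play_rows(
  series="0 0.01 0 0.03 0 0 0;0 0.01 0 0.03 0 0 0;0 0.01 0 0.03 0 0 0;0 0.01 0 0.03 0 0 0;0 0.01 0 0.02 0 0 0",
)

```text
t: 16.52
tool_pos: [0.476, 0.0206, 0.053]
tool_rot: [[0.989, -0.148, -0.003], [-0.148, -0.989, 0.0], [-0.003, 0.0, -1.0]]
ft_force: [0.0, -0.3, -5.1]
grip_width: 0.68
grasp_force: 45.0
```

>>> play_rows(
  series="0 0 0 0.015 0 0 0;0 0 0 0.012 0 0 0;0 0 0 0.008 0 0 0;0 0 0 0.005 0 0 0;0 0 0 0 0 0 0",
)

```text
t: 16.93
tool_pos: [0.4777, 0.0206, 0.0169]
tool_rot: [[0.989, -0.148, -0.0], [-0.148, -0.989, -0.0], [-0.0, 0.0, -1.0]]
ft_force: [-1.1, -0.1, -1.0]
grip_width: 0.675
grasp_force: 45.0
```

>>> play_rows(
  series="0 0 0 0 0 0 0;0 0 0 0 0 0 0;1 0 0 0 0 0 0;1 0 0 0 0 0 0;1 0 0 0 0 0 0",
)

```text
t: 17.35
tool_pos: [0.4782, 0.0207, 0.0162]
tool_rot: [[0.989, -0.148, 0.002], [-0.148, -0.989, 0.0], [0.002, -0.0, -1.0]]
ft_force: [0.1, 0.2, -0.7]
grip_width: 0.881
grasp_force: 0.0
```

>>> play_rows(
  series="1 0 0 0 0 0 0;1 0 0 0 0 0 0;1 0 0 -0.02 0 0 0;1 0 0 -0.03 0 0 0;1 0 0 -0.03 0 0 0",
)

```text
t: 17.77
tool_pos: [0.4758, 0.0206, 0.0954]
tool_rot: [[0.989, -0.148, -0.003], [-0.148, -0.989, 0.0], [-0.003, 0.0, -1.0]]
ft_force: [0.9, 0.4, 1.0]
grip_width: 1.003
grasp_force: 0.0
```

>>> play_rows(
  series="1 0 0.02 -0.005 0 0 0;1 0.001 0.026 0 0 0 0;1 0.001 0.026 0 0 0 0;1 0.001 0.026 0 0 0 0;1 0 0.0245 0 0 0 0",
)

```text
t: 18.18
tool_pos: [0.4621, -0.1022, 0.101]
tool_rot: [[0.989, -0.147, 0.001], [-0.147, -0.989, -0.0], [0.001, 0.0, -1.0]]
ft_force: [-0.3, -0.1, -0.2]
grip_width: 1.0
grasp_force: 0.0
```

>>> play_rows(
  series="1 0 0 0.01 0 0 0;1 0 0 0.025 0 0 0;1 0 0 0.025 0 0 0;1 0 0 0.015 0 0 0;1 0 0 0.008 0 0 0",
)

```text
t: 18.6
tool_pos: [0.4599, -0.1, 0.015]
tool_rot: [[0.989, -0.148, -0.004], [-0.148, -0.989, 0.001], [-0.004, -0.001, -1.0]]
ft_force: [-0.7, 0.7, -0.7]
grip_width: 0.999
grasp_force: 0.0
```

>>> play_rows(
  series="1 0 0 0.002 0 0 0;0 0 0 0 0 0 0;0 0 0 0 0 0 0;0 0 0 0 0 0 0;0 0 0 0 0 0 0",
)

```text
t: 19.02
tool_pos: [0.4632, -0.1011, 0.0169]
tool_rot: [[0.989, -0.148, 0.002], [-0.148, -0.989, -0.001], [0.002, 0.0, -1.0]]
ft_force: [0.3, -0.2, -0.3]
grip_width: 0.722
grasp_force: 0.0
```

>>> play_rows(
  series="0 0 0 0 0 0 0;0 0 0 0 0 0 0;0 0 0 0 0 0 0;0 0 0 0 0 0 0;0 0 0 0 0 0 0",
)

```text
t: 19.43
tool_pos: [0.4631, -0.1009, 0.0168]
tool_rot: [[0.989, -0.148, 0.002], [-0.148, -0.989, 0.0], [0.002, -0.0, -1.0]]
ft_force: [-0.2, 2.3, 6.7]
grip_width: 0.673
grasp_force: 45.0
```

>>> play_rows(
  series="0 0 0 -0.01 0 0 0;0 0 0 -0.02 0 0 0;0 -0.01 0 -0.03 0 0 0;0 -0.01 0 -0.03 0 0 0;0 -0.01 0 -0.03 0 0 0",
)

```text
t: 19.85
tool_pos: [0.4302, -0.0963, 0.1358]
tool_rot: [[0.989, -0.148, -0.004], [-0.148, -0.989, 0.0], [-0.004, 0.0, -1.0]]
ft_force: [0.9, 0.3, -4.2]
grip_width: 0.683
grasp_force: 45.0
```

>>> play_rows(
  series="0 0 0 -0.03 0 0 0;0 0 0 -0.03 0 0 0;0 0 0 0 0 0.09 0;0 0 0 0 0 0.09 0;0 0 0 0 0 0.09 0",
)

```text
t: 20.27
tool_pos: [0.4319, -0.0966, 0.1961]
tool_rot: [[0.952, -0.147, 0.267], [-0.142, -0.989, -0.04], [0.27, 0.001, -0.963]]
ft_force: [0.3, -0.1, -4.7]
grip_width: 0.676
grasp_force: 45.0
```

>>> play_rows(
  series="0 0 0 0 0 0.09 0;0 0 0 0 0 0.04 0;0 0 0 0 0 0 0;0 0 0 0 0 0 0;0 0 0 0 0 0 0",
)

```text
t: 20.68
tool_pos: [0.4321, -0.0966, 0.1956]
tool_rot: [[0.912, -0.148, 0.384], [-0.136, -0.989, -0.057], [0.388, 0.0, -0.922]]
ft_force: [0.2, 0.0, -5.6]
grip_width: 0.677
grasp_force: 45.0
```

>>> play_rows(
  series="0 0 0 0 0 0 0;0 0 0 0 0 0 0;0 0 0 0 0 0 0;0 0 0 0 0 -0.09 0;0 0 0 0 0 -0.09 0",
)

```text
t: 21.1
tool_pos: [0.4311, -0.0963, 0.1951]
tool_rot: [[0.966, -0.148, 0.211], [-0.145, -0.989, -0.032], [0.214, 0.0, -0.977]]
ft_force: [0.9, 0.2, -4.5]
grip_width: 0.674
grasp_force: 45.0
```

>>> play_rows(
  series="0 0 0 0 0 -0.09 0;0 0 0 0 0 -0.09 0;0 0 0 0 0 -0.04 0;0 0 0 0 0 0 0;0 0 0 0 0 0 0",
)

```text
t: 21.52
tool_pos: [0.4335, -0.0966, 0.1954]
tool_rot: [[0.989, -0.147, 0.0], [-0.147, -0.989, 0.0], [0.0, -0.0, -1.0]]
ft_force: [0.1, -0.7, -4.5]
grip_width: 0.681
grasp_force: 45.0
```

```bash
python3 a.py
```

```text
21.9167 [ 0.432  -0.0965  0.1959] [ 0.001 -0.    -1.   ] Ty mean [-0.0208 -0.1633 -0.0195] sd [0.03  0.021 0.021] eff [-27.717 -37.208  -0.124] [0.144 0.261 0.027] 44.99170767143369
```

>>> play_rows(
  series="0 0 0 0 0 -0.09 0;0 0 0 0 0 -0.09 0;0 0 0 0 0 -0.09 0;0 0 0 0 0 -0.09 0;0 0 0 0 0 -0.04 0",
)

```text
t: 22.33
tool_pos: [0.4341, -0.0969, 0.1955]
tool_rot: [[0.91, -0.148, -0.386], [-0.136, -0.989, 0.058], [-0.391, 0.0, -0.921]]
ft_force: [-0.6, -0.0, -5.4]
grip_width: 0.675
grasp_force: 45.0
```

>>> play_rows(
  series="0 0 0 0 0 0 0;0 0 0 0 0 0 0;0 0 0 0 0 0 0;0 0 0 0 0 0 0;0 0 0 0 0 0 0",
)

```text
t: 22.75
tool_pos: [0.4321, -0.0965, 0.1962]
tool_rot: [[0.912, -0.148, -0.383], [-0.136, -0.989, 0.057], [-0.388, 0.0, -0.922]]
ft_force: [-0.8, -0.9, -4.8]
grip_width: 0.678
grasp_force: 45.0
```

>>> play_rows(
  series="0 0 0 0 0 0.09 0;0 0 0 0 0 0.09 0;0 0 0 0 0 0.09 0;0 0 0 0 0 0.09 0;0 0 0 0 0 0.04 0",
)

```text
t: 23.17
tool_pos: [0.4306, -0.0962, 0.1963]
tool_rot: [[0.989, -0.148, 0.004], [-0.148, -0.989, -0.001], [0.004, 0.0, -1.0]]
ft_force: [-0.3, 0.2, -5.7]
grip_width: 0.679
grasp_force: 45.0
```

```bash
python3 a.py >/dev/null; python3 a.py
```

```text
23.9667 [ 0.4324 -0.0965  0.1956] [-0.  0. -1.] Ty mean [-0.019  -0.1732 -0.0064] sd [0.023 0.036 0.047] eff [-28.215 -37.01   -0.077] [0.131 0.016 0.007] 44.99189464375377
```

The right case doesn't rattle either, so the left one must. I'll set the right case back and rise.

>>> play_rows(
  series="0 0.01 0 0.03 0 0 0;0 0.01 0 0.03 0 0 0;0 0.01 0 0.03 0 0 0;0 0 0 0.03 0 0 0;0 0 0 0.02 0 0 0",
)

```text
t: 24.38
tool_pos: [0.4612, -0.1007, 0.0532]
tool_rot: [[0.989, -0.148, -0.003], [-0.148, -0.989, 0.001], [-0.003, -0.0, -1.0]]
ft_force: [-0.5, 0.4, -5.1]
grip_width: 0.682
grasp_force: 45.0
```

>>> play_rows(
  series="0 0 0 0.015 0 0 0;0 0 0 0.012 0 0 0;0 0 0 0.008 0 0 0;0 0 0 0.005 0 0 0;0 0 0 0 0 0 0",
)

```text
t: 24.8
tool_pos: [0.4626, -0.1011, 0.0168]
tool_rot: [[0.989, -0.148, -0.0], [-0.148, -0.989, 0.0], [-0.0, 0.0, -1.0]]
ft_force: [-0.4, -0.6, -4.0]
grip_width: 0.675
grasp_force: 45.0
```

>>> play_rows(
  series="0 0 0 0 0 0 0;0 0 0 0 0 0 0;1 0 0 0 0 0 0;1 0 0 0 0 0 0;1 0 0 0 0 0 0",
)

```text
t: 25.22
tool_pos: [0.4629, -0.1012, 0.0163]
tool_rot: [[0.989, -0.148, 0.002], [-0.148, -0.989, -0.001], [0.002, 0.0, -1.0]]
ft_force: [-0.1, 0.8, 0.2]
grip_width: 0.882
grasp_force: 0.0
```

>>> play_rows(
  series="1 0 0 0 0 0 0;1 0 0 0 0 0 0;1 0 0 -0.02 0 0 0;1 0 0 -0.03 0 0 0;1 0 0 -0.03 0 0 0",
)

```text
t: 25.63
tool_pos: [0.4607, -0.1006, 0.0955]
tool_rot: [[0.989, -0.148, -0.003], [-0.148, -0.989, 0.001], [-0.003, -0.0, -1.0]]
ft_force: [-0.1, -0.4, -0.4]
grip_width: 1.0
grasp_force: 0.0
```

```bash
python3 - <<'E'
from h import *
s=robot.get_state();print(s['t'],s['tool_pos'])
im=snap('top','top3.png'); sd=snap('side','side3.png')
cv2.imwrite('pics/z3.png',np.hstack([cv2.resize(im[185:260,235:315],None,fx=5,fy=5,interpolation=2),cv2.resize(sd[170:245,260:340],None,fx=5,fy=5,interpolation=2)]))
E
```

```text
25.6333 [ 0.46070286 -0.10059673  0.09546078]
```

View pics/z3.png

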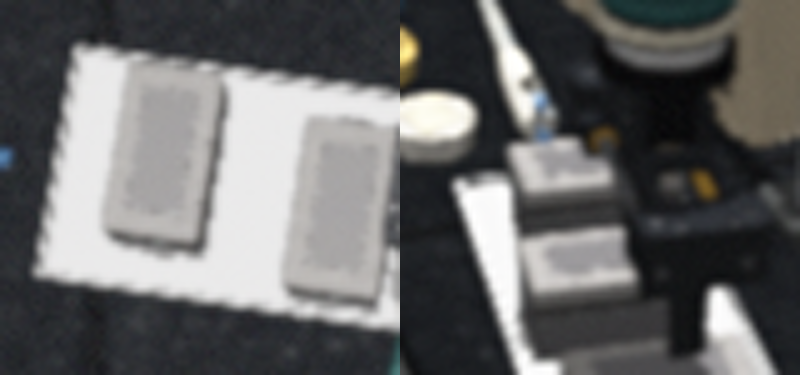

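The left case lid is centred at top pixel (267.4,215.6), parallel to the others, and nothing has been disturbed. I'll pick it.

>>> play_rows(
  series="1 0 -0.01 -0.02 0 0 0;1 0.0015 -0.025 0 0 0 0;1 0.0015 -0.025 0 0 0 0;1 0.0015 -0.025 0 0 0 0;1 0.0015 -0.025 0 0 0 0",
)

```text
t: 26.15
tool_pos: [0.484, 0.0079, 0.1151]
tool_rot: [[0.989, -0.148, -0.0], [-0.148, -0.989, -0.0], [-0.0, 0.0, -1.0]]
ft_force: [0.6, -0.4, 0.2]
grip_width: 1.003
grasp_force: 0.0
```

>>> play_rows(
  series="1 0.002 -0.03 0 0 0 0;1 0.002 -0.03 0 0 0 0;1 0.002 -0.03 0 0 0 0;1 0.002 -0.0315 0 0 0 0;1 0 0 0 0 0 0",
)

```text
t: 26.57
tool_pos: [0.511, 0.1302, 0.1153]
tool_rot: [[0.99, -0.144, 0.001], [-0.144, -0.99, 0.002], [0.001, -0.002, -1.0]]
ft_force: [0.4, -0.6, -0.3]
grip_width: 1.002
grasp_force: 0.0
```

>>> play_rows(
  series="1 0 0 0.02 0 0 0;1 0 0 0.03 0 0 0;1 0 0 0.025 0 0 0;1 0 0 0.015 0 0 0;1 0 0 0.009 0 0 0",
)

```text
t: 26.98
tool_pos: [0.5074, 0.1249, 0.0135]
tool_rot: [[0.989, -0.148, -0.005], [-0.148, -0.989, -0.001], [-0.005, 0.002, -1.0]]
ft_force: [-1.0, -0.5, 0.1]
grip_width: 0.998
grasp_force: 0.0
```

>>> play_rows(
  series="0 0 0 0 0 0 0;0 0 0 0 0 0 0;0 0 0 0 0 0 0;0 0 0 0 0 0 0;0 0 0 0 0 0 0",
)

```text
t: 27.4
tool_pos: [0.5116, 0.1264, 0.0182]
tool_rot: [[0.989, -0.148, 0.003], [-0.148, -0.989, 0.001], [0.003, -0.001, -1.0]]
ft_force: [1.0, 1.0, 0.7]
grip_width: 0.677
grasp_force: 45.0
```

>>> play_rows(
  series="0 0 0 0 0 0 0;0 0 0 0 0 0 0;0 0 0 0 0 0 0;0 0 0 0 0 0 0;0 0 0 0 0 0 0",
)

```text
t: 27.82
tool_pos: [0.5116, 0.1264, 0.0181]
tool_rot: [[0.989, -0.148, 0.003], [-0.148, -0.989, 0.001], [0.003, -0.001, -1.0]]
ft_force: [-1.1, -0.0, 6.3]
grip_width: 0.678
grasp_force: 45.0
```

>>> play_rows(
  series="0 0 0 -0.01 0 0 0;0 0 0 -0.02 0 0 0;0 -0.015 0 -0.03 0 0 0;0 -0.02 0 -0.03 0 0 0;0 -0.02 0 -0.03 0 0 0",
)

```text
t: 28.23
tool_pos: [0.4532, 0.1333, 0.1364]
tool_rot: [[0.989, -0.148, -0.004], [-0.148, -0.989, -0.002], [-0.004, 0.002, -1.0]]
ft_force: [0.1, -0.4, -4.7]
grip_width: 0.676
grasp_force: 45.0
```

>>> play_rows(
  series="0 -0.02 0 -0.03 0 0 0;0 -0.01 0 -0.03 0 0 0;0 0 0 0 0 0.09 0;0 0 0 0 0 0.09 0;0 0 0 0 0 0.09 0",
)

```text
t: 28.65
tool_pos: [0.4254, 0.1378, 0.1969]
tool_rot: [[0.952, -0.148, 0.267], [-0.143, -0.989, -0.04], [0.27, 0.0, -0.963]]
ft_force: [0.8, 0.0, -4.4]
grip_width: 0.679
grasp_force: 45.0
```

>>> play_rows(
  series="0 0 0 0 0 0.09 0;0 0 0 0 0 0.04 0;0 0 0 0 0 0 0;0 0 0 0 0 0 0;0 0 0 0 0 0 0",
)

```text
t: 29.07
tool_pos: [0.4257, 0.1382, 0.1964]
tool_rot: [[0.912, -0.148, 0.383], [-0.136, -0.989, -0.058], [0.388, 0.001, -0.922]]
ft_force: [-0.3, -0.2, -4.5]
grip_width: 0.677
grasp_force: 45.0
```

>>> play_rows(
  series="0 0 0 0 0 0 0;0 0 0 0 0 0 0;0 0 0 0 0 0 0;0 0 0 0 0 -0.09 0;0 0 0 0 0 -0.09 0",
)

```text
t: 29.48
tool_pos: [0.4249, 0.1387, 0.1962]
tool_rot: [[0.966, -0.146, 0.211], [-0.143, -0.989, -0.031], [0.214, -0.0, -0.977]]
ft_force: [-0.1, -0.2, -5.0]
grip_width: 0.68
grasp_force: 45.0
```

>>> play_rows(
  series="0 0 0 0 0 -0.09 0;0 0 0 0 0 -0.09 0;0 0 0 0 0 -0.04 0;0 0 0 0 0 0 0;0 0 0 0 0 0 0",
)

```text
t: 29.9
tool_pos: [0.4271, 0.1381, 0.1965]
tool_rot: [[0.989, -0.149, 0.001], [-0.149, -0.989, -0.001], [0.001, 0.0, -1.0]]
ft_force: [-0.3, 0.1, -5.1]
grip_width: 0.677
grasp_force: 45.0
```

```bash
python3 a.py
```

```text
30.3 [0.4256 0.1387 0.1969] [ 0.001  0.    -1.   ] Ty mean [-0.0186 -0.1147  0.0055] sd [0.032 0.033 0.02 ] eff [-28.336 -37.224  -0.072] [0.124 0.229 0.021] 44.99868951737881
```

>>> play_rows(
  series="0 0 0 0 0 -0.09 0;0 0 0 0 0 -0.09 0;0 0 0 0 0 -0.09 0;0 0 0 0 0 -0.09 0;0 0 0 0 0 -0.04 0",
)

```text
t: 30.72
tool_pos: [0.4279, 0.1383, 0.1964]
tool_rot: [[0.911, -0.148, -0.386], [-0.136, -0.989, 0.058], [-0.39, -0.0, -0.921]]
ft_force: [0.5, 0.3, -4.6]
grip_width: 0.676
grasp_force: 45.0
```

>>> play_rows(
  series="0 0 0 0 0 0 0;0 0 0 0 0 0 0;0 0 0 0 0 0 0;0 0 0 0 0 0 0;0 0 0 0 0 0 0",
)

```text
t: 31.13
tool_pos: [0.4256, 0.1387, 0.1972]
tool_rot: [[0.912, -0.147, -0.384], [-0.135, -0.989, 0.057], [-0.388, -0.0, -0.922]]
ft_force: [0.2, -0.1, -5.1]
grip_width: 0.675
grasp_force: 45.0
```

>>> play_rows(
  series="0 0 0 0 0 0.09 0;0 0 0 0 0 0.09 0;0 0 0 0 0 0.09 0;0 0 0 0 0 0.09 0;0 0 0 0 0 0.04 0",
)

```text
t: 31.55
tool_pos: [0.4242, 0.1387, 0.1974]
tool_rot: [[0.989, -0.147, 0.004], [-0.147, -0.989, 0.0], [0.004, -0.001, -1.0]]
ft_force: [-0.1, -0.1, -4.4]
grip_width: 0.678
grasp_force: 45.0
```

```bash
python3 a.py >/dev/null; python3 a.py
```

```text
32.35 [0.4261 0.1384 0.1965] [-0. -0. -1.] Ty mean [-0.0204 -0.2213  0.006 ] sd [0.029 0.024 0.023] eff [-28.876 -37.14   -0.13 ] [0.123 0.016 0.007] 44.998972322791815
```

The level torque shifts with tip direction, by about 0.11 Nm in the expected sense. I'll repeat one more tip to confirm.

>>> play_rows(
  series="0 0 0 0 0 0.09 0;0 0 0 0 0 0.09 0;0 0 0 0 0 0.09 0;0 0 0 0 0 0.09 0;0 0 0 0 0 0.09 0",
)

```text
t: 32.77
tool_pos: [0.4258, 0.1385, 0.197]
tool_rot: [[0.889, -0.149, 0.433], [-0.134, -0.989, -0.064], [0.438, -0.001, -0.899]]
ft_force: [2.8, 0.2, -7.1]
grip_width: 0.672
grasp_force: 45.0
```

>>> play_rows(
  series="0 0 0 0 0 0 0;0 0 0 0 0 0 0;0 0 0 0 0 0 0;0 0 0 0 0 0 0;0 0 0 0 0 0 0",
)

```text
t: 33.18
tool_pos: [0.4273, 0.1386, 0.1977]
tool_rot: [[0.89, -0.149, 0.43], [-0.134, -0.989, -0.064], [0.435, -0.001, -0.9]]
ft_force: [0.4, -0.3, -4.9]
grip_width: 0.675
grasp_force: 45.0
```

>>> play_rows(
  series="0 0 0 0 0 0 0;0 0 0 0 0 0 0;0 0 0 0 0 0 0;0 0 0 0 0 0 0;0 0 0 0 0 0 0",
)

```text
t: 33.6
tool_pos: [0.426, 0.1384, 0.1966]
tool_rot: [[0.891, -0.148, 0.43], [-0.133, -0.989, -0.064], [0.435, 0.0, -0.901]]
ft_force: [0.4, 0.5, -4.9]
grip_width: 0.675
grasp_force: 45.0
```

>>> play_rows(
  series="0 0 0 0 0 -0.09 0;0 0 0 0 0 -0.09 0;0 0 0 0 0 -0.09 0;0 0 0 0 0 -0.09 0;0 0 0 0 0 -0.09 0",
)

```text
t: 34.02
tool_pos: [0.4271, 0.1387, 0.1977]
tool_rot: [[0.989, -0.147, -0.001], [-0.147, -0.989, 0.002], [-0.001, -0.001, -1.0]]
ft_force: [-0.2, 0.6, -5.1]
grip_width: 0.675
grasp_force: 45.0
```

```bash
python3 a.py >/dev/null; python3 a.py; python3 a.py
```

```text
34.8167 [0.4259 0.1385 0.1968] [ 0.  0. -1.] Ty mean [-0.0078 -0.1412  0.0078] sd [0.027 0.017 0.04 ] eff [-28.598 -37.019  -0.078] [0.141 0.031 0.011] 44.998741960152984
35.2167 [0.4261 0.1385 0.1967] [-0. -0. -1.] Ty mean [-0.0296 -0.1396  0.0067] sd [0.019 0.012 0.018] eff [-28.752 -37.052  -0.068] [0.017 0.008 0.   ] 44.99872148036957
```

>>> play_rows(
  series="0 0 0 0 0 -0.09 0;0 0 0 0 0 -0.09 0;0 0 0 0 0 -0.09 0;0 0 0 0 0 -0.09 0;0 0 0 0 0 -0.09 0",
)

```text
t: 35.63
tool_pos: [0.4275, 0.1385, 0.1973]
tool_rot: [[0.89, -0.148, -0.431], [-0.133, -0.989, 0.065], [-0.436, -0.001, -0.9]]
ft_force: [-0.4, -1.1, -5.6]
grip_width: 0.676
grasp_force: 45.0
```

>>> play_rows(
  series="0 0 0 0 0 0 0;0 0 0 0 0 0 0;0 0 0 0 0 0 0;0 0 0 0 0 0 0;0 0 0 0 0 0 0",
)

```text
t: 36.05
tool_pos: [0.4256, 0.1387, 0.1975]
tool_rot: [[0.892, -0.147, -0.428], [-0.132, -0.989, 0.064], [-0.433, -0.0, -0.902]]
ft_force: [-0.2, -0.1, -5.3]
grip_width: 0.676
grasp_force: 45.0
```

>>> play_rows(
  series="0 0 0 0 0 0.05 0;0 0 0 0 0 0.05 0;0 0 0 0 0 0.05 0;0 0 0 0 0 0.05 0;0 0 0 0 0 0.05 0",
)

```text
t: 36.47
tool_pos: [0.4255, 0.1387, 0.1976]
tool_rot: [[0.97, -0.147, -0.192], [-0.144, -0.989, 0.029], [-0.195, -0.001, -0.981]]
ft_force: [0.4, 0.2, -4.9]
grip_width: 0.677
grasp_force: 45.0
```

>>> play_rows(
  series="0 0 0 0 0 0.05 0;0 0 0 0 0 0.05 0;0 0 0 0 0 0.04 0;0 0 0 0 0 0.03 0;0 0 0 0 0 0.03 0",
)

```text
t: 36.88
tool_pos: [0.4252, 0.1386, 0.1973]
tool_rot: [[0.989, -0.147, 0.003], [-0.147, -0.989, 0.0], [0.003, -0.001, -1.0]]
ft_force: [0.6, 0.5, -4.9]
grip_width: 0.676
grasp_force: 45.0
```

```bash
python3 a.py >/dev/null; python3 a.py; python3 a.py
```

```text
37.6833 [0.4261 0.1384 0.1966] [-0. -0. -1.] Ty mean [-0.0146 -0.2358  0.0123] sd [0.037 0.032 0.028] eff [-28.845 -37.144  -0.145] [0.079 0.009 0.004] 44.9987968057394
38.0833 [0.426  0.1385 0.1967] [ 0.  0. -1.] Ty mean [-0.0231 -0.2352  0.0045] sd [0.028 0.026 0.036] eff [-28.755 -37.139  -0.15 ] [0.008 0.001 0.   ] 44.99878912232816
```

The left case rattles: the shift repeats in both directions. Now to carry it over to the mat.

>>> play_rows(
  series="0 0.0016 0.006 0 0 0 0;0 0.0033 0.012 0 0 0 0;0 0.005 0.018 0 0 0 0;0 0.0066 0.0245 0 0 0 0;0 0.0066 0.0245 0 0 0 0",
)

```text
t: 38.5
tool_pos: [0.4363, 0.0501, 0.1968]
tool_rot: [[0.989, -0.146, 0.0], [-0.146, -0.989, -0.0], [0.0, 0.0, -1.0]]
ft_force: [0.4, -0.3, -5.8]
grip_width: 0.672
grasp_force: 45.0
```

>>> play_rows(
  series="0 0.0066 0.0245 0 0 0 0;0 0.0066 0.0245 0 0 0 0;0 0.0066 0.0245 0 0 0 0;0 0.0066 0.0245 0 0 0 0;0 0.0066 0.0245 0 0 0 0",
)

```text
t: 38.92
tool_pos: [0.4507, -0.0767, 0.1968]
tool_rot: [[0.989, -0.148, 0.0], [-0.148, -0.989, -0.0], [0.0, 0.0, -1.0]]
ft_force: [0.2, 0.4, -4.8]
grip_width: 0.676
grasp_force: 45.0
```

>>> play_rows(
  series="0 0.0066 0.0245 0 0 0 0;0 0.0066 0.0245 0 0 0 0;0 0.0066 0.0245 0 0 0 0;0 0.0066 0.0245 0 0 0 0;0 0.0066 0.0245 0 0 0 0",
)

```text
t: 39.33
tool_pos: [0.4651, -0.2028, 0.1967]
tool_rot: [[0.989, -0.148, -0.0], [-0.148, -0.989, -0.0], [-0.0, 0.0, -1.0]]
ft_force: [0.1, 0.6, -5.5]
grip_width: 0.681
grasp_force: 45.0
```

>>> play_rows(
  series="0 0.0066 0.0245 0.002 0 0 0;0 0.0066 0.0245 0.004 0 0 0;0 0.0066 0.0245 0.004 0 0 0;0 0.0066 0.0245 0.004 0 0 0;0 0.0066 0.0245 0.004 0 0 0",
)

```text
t: 39.75
tool_pos: [0.4796, -0.3289, 0.1784]
tool_rot: [[0.989, -0.148, -0.0], [-0.148, -0.989, -0.0], [-0.0, 0.0, -1.0]]
ft_force: [1.0, -0.6, -4.2]
grip_width: 0.676
grasp_force: 45.0
```

>>> play_rows(
  series="0 0.0066 0.0245 0.004 0 0 0;0 0.005 0.018 0.004 0 0 0;0 0.0033 0.012 0.002 0 0 0;0 0.0016 0.006 0 0 0 0;0 0 0 0 0 0 0",
)

```text
t: 40.17
tool_pos: [0.4871, -0.3904, 0.1684]
tool_rot: [[0.989, -0.149, -0.0], [-0.149, -0.989, 0.0], [-0.0, -0.0, -1.0]]
ft_force: [-0.3, 0.4, -4.7]
grip_width: 0.678
grasp_force: 45.0
```

>>> play_rows(
  series="0 0 0 0 0 0 0;0 0 0 0 0 0 0;0 0 0 0 0 0 0;0 0 0 0 0 0 0;0 0 0 0 0 0 0",
)

```text
t: 40.58
tool_pos: [0.4875, -0.3886, 0.169]
tool_rot: [[0.989, -0.147, 0.0], [-0.147, -0.989, -0.0], [0.0, 0.0, -1.0]]
ft_force: [-0.3, 0.5, -5.4]
grip_width: 0.676
grasp_force: 45.0
```

```bash
python3 w.py; python3 - <<'E'
from h import *
a=snap('top','top4.png')[90:270,200:480];b=snap('side','side4.png')[110:370,210:430]
cv2.imwrite('pics/z4.png',np.hstack([cv2.resize(a,(436,280),interpolation=2),cv2.resize(b,(237,280),interpolation=2)]))
E
```

```text
40.5833 [ 0.4875 -0.3886  0.169 ] tiltx 0.0003 wrist_torque tool [-0.0693 -0.1894 -0.0008] f [-0.27  0.46 -5.44] j [-0.71  0.22  1.79  0.    1.13  1.01] eff [-1.7000e-02 -4.9006e+01 -3.6412e+01  8.4000e-02 -1.2100e-01  1.0000e-03] 0.6761120586590998 44.99876920133829
```

View pics/z4.png

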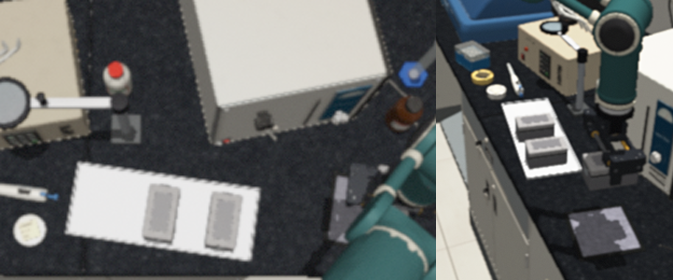

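The picture shows the lens over the pump box, two cases flat in the tray (top crop (161,212) and (224,220)), and the left case held level above the mat. Everything else is undisturbed, so I'll hand it in.

```bash
python3 -c "
from rig import robot
print(robot.finish_job())"
```

```text
the job is handed in; nothing more can be done
None
```

The job is handed in: the left case is the one that rattles, and the gripper holds it still and level about 15 cm above the mat's middle; the other two cases are flat in the tray and the magnifier arm is over the pump box, but the hand-in returned no verdict.

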